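Stop the mill-drill and draw its double fuse carrier

ROBOT

A 7-joint arm with a two-finger parallel gripper is mounted at the origin on the work surface. World frame = base frame: x ahead of the robot, y to its left, z up, the work surface at z = 0. Lengths are in m, angles in rad, forces in N, time in s.
With the tool pointing down it reaches from about 0.4 to 0.875 m from the base axis. Payload 6.5 kg.
Tool frame: the origin (TCP) lies at the very end of the fingers, on their centre line; the grasp point (between the pads) lies 19 mm behind it; y points along the fingers, z is the direction in which the jaws open and shut, and the axes are right-handed (so a half turn about y gives the same grasp; the last joint's range is limited). The gripper opens to 85 mm and grips with 20 to 120 N. Pads are 22 mm wide; open, the fingers measure 114 mm over their backs; the gripper's body (76 mm by 85 mm) begins 54 mm behind the grasp point. The pads swing forward as they close: fully open they stand 13 mm farther back than shut.
Start: joints at [1.25, 0.536, -0.004, 1.538, 0.003, 1.067, -0.071], TCP at [0.164, -0.629, 0.231] pointing down, gripper open.
Joint ranges: [-2.7, 2.7], [-0.37, 2.16], [-1.27, 1.26], [0.24, 2.4], [-1.31, 4.45], [0.19, 1.91], [-2.76, 2.76]. Speed limits (rad/s): [2.39, 2.39, 3.14, 3.14, 3.14, 3.14, 3.14].

INTERFACE

Orientations are given as a unit quaternion [x, y, z, w].
In Python, from cell import r, inverse_kinematics, sensors, grab_frame, ticket gives the robot as it stands. Calls block until the motion is done:
- r.reach(position, orientation): joint-space move of the TCP to a pose.
- r.move_linear(position, rate=0.15, rotation=None, threshold=None): straight line of the TCP; rotation=None keeps the orientation; rate is the mean speed in m/s. With threshold (N) it stops when the force on the tool has changed by that much, and returns True; else False.
- r.move_joints(angles): joint-space move.
- r.ungrasp() and r.grab(squeeze=None): open the fingers fully, or close them until they stop; squeeze is the grip in N (None keeps the last).
- r.sleep(seconds).
- inverse_kinematics(position, orientation): joint angles nearest the present ones, or None.
- sensors.state(): the state.
- grab_frame(name): name is "scene" or "top" or "wrist"; returns a dict with "frame" (384x512x3 uint8, red, green, blue), "range_z" (384x512 float32, m along the optical axis (not along the pixel's ray), 0 where there is no reading), "fovy" (degrees; the focal length in pixels is half the picture's height over the tangent of half this angle, whatever the lens; pixels are square), "cx", "cy" (the principal point, pixels), "rvec" (rotation vector, rad) and "tvec" (3), from world to camera coordinates, as OpenCV has them. Camera axes: x right, y down, z forward; pixel columns grow to the right and rows downward; lengths in m; the calibration is good to about 2 mm. A picture is of the moment at which its call begins.
A pose or a line that the arm cannot do raises r.Unreachable and nothing moves.
- ticket.close_job(): hands the job in, once; it reports no verdict.
The state is a dict: "time": time; "qpos": joint angles; "qd": joint speeds; "tau": joint torques, N m; "ee_pos": TCP position; "orientation": TCP orientation; "ft_force": force on the tool from outside, world axes, zero at the start; "moment": the same for the moment, N m; "gripper_width": opening from 0.0 (shut) to 1.0 (fully open).
Only numpy, scipy, OpenCV 4.12 (cv2) and the standard library are available. Lean on these libraries where they do the work, as an engineer would, in place of code of your own. Each camera call takes 0.05 s, during which the arm holds its last target.

TASK

Stop the machine first: press the paddle of its stop switch right down to its stop and let it spring back up. Then draw the double fuse carrier, the thick one of the three in the control chassis: pinch its two end catches together while it sits in its base, lift it straight up and finish while still holding it by the pinched catches, upright and still, about 10 cm above where it sat. Leave the two single carriers seated and the meter and screwdriver where they lie.

Things in the scene. Friction and masses are not known exactly. Their poses are not given: they have to be found in the camera images.
- stop_paddle (a joint): Hinged spring paddle of the machine's stop switch: 0 = sprung up at rest (plate leans 0.22 rad up towards its free end), 0.22 rad = pressed flat down on its stop. It springs back by itself when let go. On the pad it takes about 3 N to start it moving and 8 N to bring it to the stop.
- paddle_pad (a point): Middle of the rubber pad on top of the paddle, 76 mm from its hinge, 26 mm from its free edge. At rest about 80 mm above the bench, at the stop 63 mm (17 mm lower, 2 mm towards the free edge). The paddle is a plain steel plate 100 x 66 x 4 mm, hinged on the side away from the robot, its free edge towards the robot.
- stop_switch: Grey switch box under the paddle, 115 x 76 x 48 mm (60 mm to the hinge pin), screwed to the bench; origin at the centre of its underside, x from the paddle's free edge towards its hinge, y along the hinge, z up.
- control_chassis: Open aluminium chassis fixed to the bench, 240 (x) x 320 (y) mm, walls 49 mm high; origin at the centre of its underside, z up. Three fuse bases stand 66 mm apart on a rail along its y, 50 mm towards -x from its centre; which of the places holds the double carrier differs. Nothing else in it is higher than 50 mm.
- double_fuse: Double fuse carrier to be drawn: black with pale catches, twice as thick (46 mm in y) as the other two; loose, about 0.2 kg. Origin: centre of its underside, seated 20 mm above the bench; x along the line through its two catches, y along the row, z up. Middle block 30 mm long (x), 80 mm high. One ribbed catch at each end (+x, -x), hinged near the foot, flaring outwards, top 92 mm above the origin.
- double_fuse_base: Grey base of the double carrier, fixed on the rail, 74 (x) x 56 (y) x 55 mm high; origin at the centre of its underside, 12 mm above the bench, axes as the carrier's. The seated carrier's origin is 8 mm above it, held down by the catches' hooks (1 mm play). Catches squeezed in, the carrier comes up with only its weight and is clear of the rim after 47 mm.
- double_fuse_far_catch (a joint): Catch at the carrier's +x end: 0 = sprung out, holding; 0.12 rad = squeezed fully in (its tab then stands upright, against its stop). It lets go from about 0.075 rad on. On the tab it takes about 2 N to start and 5 N to squeeze fully in.
- double_fuse_near_catch (a joint): Catch at the carrier's -x end: the same.
- double_fuse_far_tab: Finger tab of the +x catch: flat ribbed plate 38 mm high, 30 mm wide (y), 4 mm thick, its top 92 mm above the carrier's origin. Body origin at the catch's hinge, 18 mm from the carrier's middle and 6 mm above its underside. At grip height the outer faces of the two tabs are 56 mm apart at rest (61 mm at the top), 40 mm when squeezed in.
- double_fuse_near_tab: Finger tab of the -x catch: the same, mirrored.
- double_fuse_far_grip (a point): Point to press, on the outer face of the +x tab, in the middle of its width, 74 mm above the carrier's origin (94 mm above the bench when seated). The rim of the base is 27 mm below it, the tab's top edge 18 mm above it.
- double_fuse_near_grip (a point): The same point on the -x tab.
- single_fuse_a: One of the two single carriers beside it: black with pale catches, 51 x 23 mm, same height and catches, one window; latched in a base of its own, to be left seated. Origin at the centre of its underside.
- single_fuse_b: The other single carrier, the same.
- single_fuse_a_base: Grey base of single carrier a, 74 x 33 x 55 mm; origin at the centre of its underside, 8 mm below that of its seated carrier.
- single_fuse_b_base: Grey base of single carrier b, the same.
- meter: Hand-held test meter lying on the bench beyond the stop switch, 75 x 150 x 40 mm, origin at the centre of its underside; to be left alone.
- screwdriver: Screwdriver, 160 mm long, lying on the bench on the robot's side of the stop switch; to be left alone.

How it is judged:
On the way, in this order (a step that is already met when the one before it is completed fails the run):
1. the stop paddle is pressed down to its stop (value of joint stop_paddle above 0.205 rad), for 0.1 s.
2. both catches of the double carrier are pinched in together by the fingers while it still sits in its base (value of joint each of double_fuse_far_catch, double_fuse_near_catch above 0.08 rad and contact force between the fingers and double_fuse_far_tab above 0.5 N and contact force between the fingers and double_fuse_near_tab above 0.5 N and z of double_fuse in the frame of double_fuse_base below 0.013 m), for 0.1 s.
At the end, for the whole second after the job is handed in: Double carrier held still and upright (within 10 degrees) by both pinched tabs (over 2 N each, catches over 0.08 rad), 65 to 160 mm above its seat, within 45 mm sideways, touching neither base nor chassis; paddle sprung back, single carriers seated (value of joint each of double_fuse_far_catch, double_fuse_near_catch above 0.08 rad and contact force between the fingers and double_fuse_far_tab above 2 N and contact force between the fingers and double_fuse_near_tab above 2 N and z of double_fuse in the frame of double_fuse_base between 0.073 and 0.168 m and horizontal distance between double_fuse and double_fuse_base below 0.045 m and angle between double_fuse's own z axis and vertical below 0.17 rad and linear speed of double_fuse below 0.03 m/s and contact force between double_fuse and double_fuse_base below 0.1 N and contact force between double_fuse and control_chassis below 0.1 N and value of joint stop_paddle below 0.04 rad and z of single_fuse_a in the frame of single_fuse_a_base below 0.012 m and z of single_fuse_b in the frame of single_fuse_b_base below 0.012 m); the arm keeps its last pose, push and grip.
It fails at once if a single carrier is pulled from its base (z of single_fuse_a in the frame of single_fuse_a_base above 0.016 m or z of single_fuse_b in the frame of single_fuse_b_base above 0.016 m).
It fails at once if the meter or the screwdriver is pushed more than 30 mm (distance of any of meter, screwdriver from where it was at the start of the episode above 0.03 m).
It also fails if it takes over 42 s, if anything falls off the work surface, if the arm or the gripper's body presses on something with over 40 N, if the wrist force passes 120 N, or if a joint passes its speed limit or range.

## Working session

There is one attempt and no reset: what is moved stays moved. The work goes in short steps, each a Python script; the robot and the scene stay as the last script left them, time stands still between calls to the robot, and variables do not carry over. Pictures are saved under pics/ and viewed, and the job is handed in when it is done.

```bash
ls; mkdir -p pics; cat > h.py <<'E'
import numpy as np, cv2
from cell import r, inverse_kinematics, sensors, grab_frame, ticket
def cam(n):
    d=grab_frame(n); d['R']=cv2.Rodrigues(np.array(d['rvec'],float))[0]; d['t']=np.array(d['tvec'],float).ravel()
    d['f']=d['frame'].shape[0]/2/np.tan(np.radians(d['fovy'])/2); return d
def pts(d):
    h,w=d['range_z'].shape; v,u=np.mgrid[:h,:w]; z=d['range_z']
    c=np.stack([(u-d['cx'])/d['f']*z,(v-d['cy'])/d['f']*z,z],-1)
    p=(c-d['t'])@d['R']; p[z==0]=np.nan; return p
def save(n,im): cv2.imwrite('pics/'+n+'.png',im[...,::-1])
E
python3 - <<'E'
from h import *
for n in ['scene','top','wrist']:
    d=cam(n); save(n+'0',d['frame']); np.savez('/tmp/'+n+'0.npz',p=pts(d),**{k:d[k] for k in ['frame','range_z','R','t','f','cx','cy']}); print(n,d['f'],-d['R'].T@d['t'],d['cx'],d['cy'])
print(sensors.state())
E
```

```text
pics
scene 470.6530120995488 [1.21878748 0.21782725 0.94749501] 267.8992188224215 197.57085349965666
top 417.36556038786114 [ 0.35452395 -0.03443241  1.22108005] 259.4976692844529 196.22811812334768
wrist 288.64987902237624 [ 0.23528798 -0.61056766  0.37379726] 253.69226310528308 193.95282216938352
{'time': 0.15, 'qpos': array([ 1.24979818,  0.53698835, -0.00440917,  1.53861076,  0.0025853 ,
        1.06732511, -0.07120198]), 'qd': array([ 0.00191097, -0.0022897 ,  0.00205032, -0.00265762, -0.00053851,
        0.00054642,  0.00146278]), 'tau': array([ 1.52221615e-03, -5.83788800e+01,  1.04984701e+00, -2.59351265e+01,
        1.24937296e-02,  6.53165349e-03, -1.23866421e-06]), 'ee_pos': array([ 0.16369149, -0.62855887,  0.2306309 ]), 'orientation': array([-0.08994923,  0.70183341, -0.70091533,  0.08975916]), 'ft_force': array([0.39225922, 0.43322714, 0.43282862]), 'moment': array([0.02007204, 0.03380034, 0.01695179]), 'gripper_width': 1.0034278227318134}
```

View pics/top0.png

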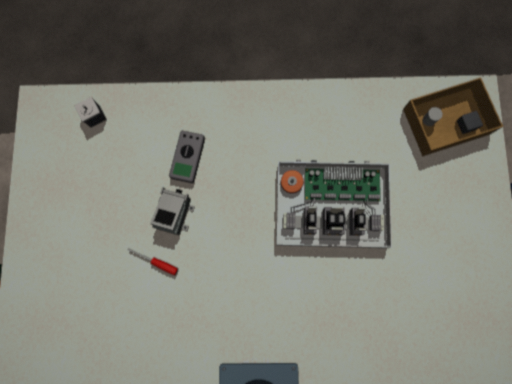

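View pics/scene0.png

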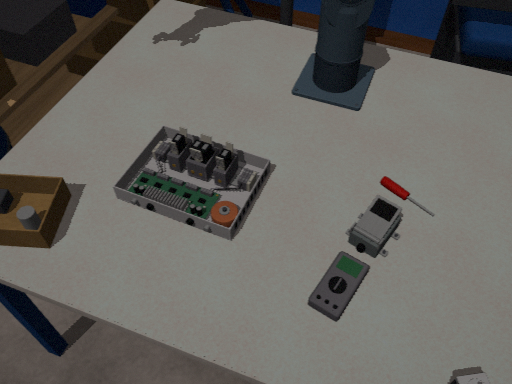

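The top view shows the switch at about (171,211) with its black pad towards the robot at (164,216), the screwdriver at (153,263), the meter at (187,155), the chassis at (333,205) and the double carrier in the middle place at (335,220). Next I'll zoom in and measure.

```bash
python3 - <<'E'
from h import *
T=np.load('/tmp/top0.npz'); S=np.load('/tmp/scene0.npz')
a=cv2.resize(T['frame'][150:260,265:400],None,fx=4,fy=4,interpolation=cv2.INTER_CUBIC)
save('zt',a)
b=cv2.resize(T['frame'][180:245,135:215],None,fx=7,fy=7,interpolation=cv2.INTER_CUBIC); save('zs',b)
b=cv2.resize(S['frame'][115:245,105:285],None,fx=4,fy=4,interpolation=cv2.INTER_CUBIC); save('zc',b)
for n,D,wins in (('top',T,[(200,245,280,385),(180,240,145,200)]),('scene',S,[(120,190,150,260),(190,260,340,410)])):
  for w in wins:
    p=D['p'][w[0]:w[1],w[2]:w[3]]; print(n,w,'valid',np.isfinite(p[...,2]).mean(),np.nanmax(p[...,2]))
    z=p[...,2]
    for lo in (.06,.085,.095):
      m=z>lo; 
      if m.sum(): print(lo,m.sum(),p[m].min(0),p[m].max(0),p[m].mean(0))
E
```

```text
top (200, 245, 280, 385) valid 0.9968253968253968 0.11561719488250125
0.06 1155 [ 0.45519054 -0.29992314  0.06011808] [ 0.53303773 -0.13394352  0.11561719] [ 0.493208   -0.21537259  0.08394595]
0.085 568 [ 0.46231483 -0.29466351  0.08503232] [ 0.52632416 -0.13987253  0.11561719] [ 0.49696117 -0.21787834  0.10046085]
0.095 504 [ 0.46231483 -0.29466351  0.09508169] [ 0.52632416 -0.13987253  0.11561719] [ 0.49655636 -0.21742293  0.10176926]
top (180, 240, 145, 200) valid 0.9954545454545455 0.08810055490485218
0.06 906 [0.47294663 0.19487287 0.06014988] [0.5964787  0.29366418 0.08810055] [0.53223384 0.24681897 0.07320496]
0.085 25 [0.47782263 0.23151861 0.08511807] [0.50583387 0.28697526 0.08810055] [0.48973988 0.25532243 0.08608813]
scene (120, 190, 150, 260) valid 0.995974025974026 0.11434501891823926
0.06 1613 [ 0.45659476 -0.30396508  0.06005877] [ 0.54001841 -0.1366795   0.11434502] [ 0.50390622 -0.21677901  0.08497521]
0.085 852 [ 0.46272861 -0.30024178  0.08503419] [ 0.5317046  -0.14161366  0.11434502] [ 0.49853583 -0.21865773  0.09918208]
0.095 652 [ 0.46272861 -0.30024178  0.0950095 ] [ 0.5317046  -0.14161366  0.11434502] [ 0.49792291 -0.2189878   0.10195766]
scene (190, 260, 340, 410) valid 0.9965306122448979 0.08746994031493452
0.06 1267 [0.4769844  0.19092687 0.06003377] [0.59818087 0.28868588 0.08746994] [0.5371461  0.24295946 0.07232662]
0.085 8 [0.48191481 0.23062787 0.08533022] [0.5029288  0.2769589  0.08746994] [0.49571085 0.25857612 0.08602095]
```

View pics/zt.png

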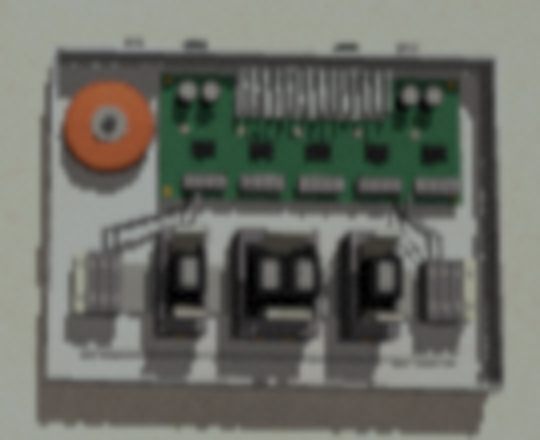

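View pics/zs.png

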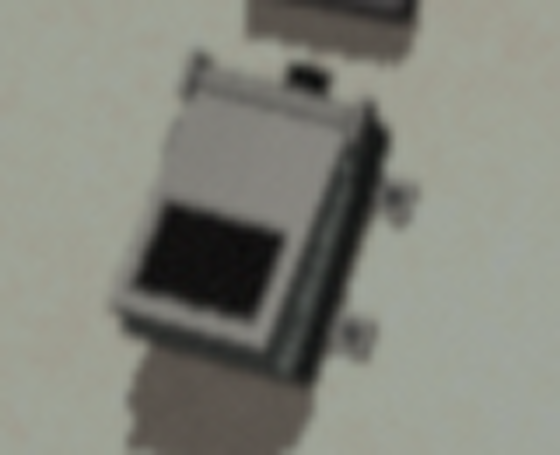

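View pics/zc.png

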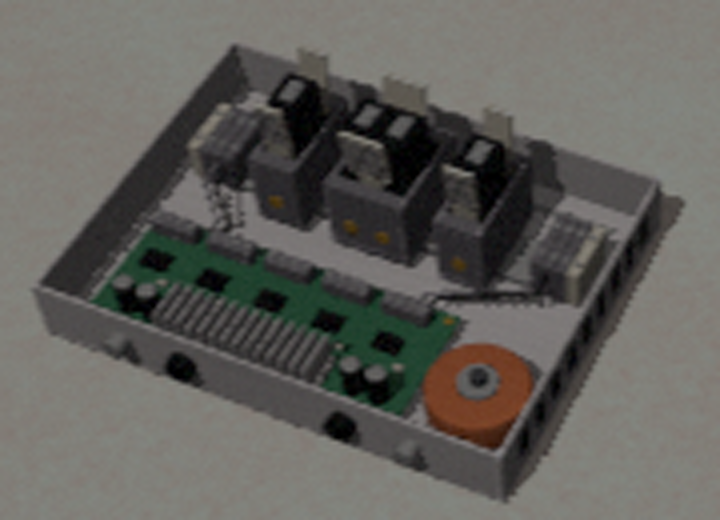

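The carriers line up along y, with the double in the middle. Next come the paddle pad centre, the carrier centre and the yaws.

```bash
python3 - <<'E'
from h import *
np.set_printoptions(precision=4,suppress=True)
for n,w,ws in (('top',(200,245,280,385),(180,240,145,200)),('scene',(120,190,150,260),(190,260,340,410))):
    D=np.load(f'/tmp/{n}0.npz'); p=D['p']; z=p[...,2]
    m=np.zeros(z.shape,np.uint8); m[w[0]:w[1],w[2]:w[3]]=(z>.062)[w[0]:w[1],w[2]:w[3]]
    # rasterise into world grid to cluster by y
    q=p[m>0]; 
    cs=[]
    for lo,zn in ((.062,.09),(.09,.104),(.106,.12)):
        s=q[(q[:,2]>lo)&(q[:,2]<zn)]
        for c in (-.15,-.217,-.284):
            k=s[abs(s[:,1]-c)<.03]
            if len(k)>5: print(n,lo,c,len(k),'x',np.percentile(k[:,0],[2,98]),'y',np.percentile(k[:,1],[2,98]))
    # chassis wall
    f=D['frame'].astype(int)
    big=(z>.04)&(z<.056)&(p[...,0]>.35)&(p[...,0]<.75)&(p[...,1]<0)&(p[...,1]>-.45)
    rc=cv2.minAreaRect(p[big][:,:2].astype(np.float32)*1000); print(n,'chassis rect',rc)
    sub=np.zeros_like(z,bool); sub[ws[0]:ws[1],ws[2]:ws[3]]=True
    pad=sub&(f.sum(2)<100)&(z>.066)
    pad=cv2.morphologyEx(pad.astype(np.uint8),cv2.MORPH_OPEN,np.ones((3,3)))
    nn,l,st,ce=cv2.connectedComponentsWithStats(pad); i=1+st[1:,4].argmax(); k=p[l==i]
    print(n,'pad',st[i],ce[i],np.median(k,0),k.mean(0),cv2.minAreaRect(k[:,:2].astype(np.float32)*1000))
    v,u=ce[i][1],ce[i][0]; ray=D['R'].T@np.array([(u-D['cx'])/D['f'],(v-D['cy'])/D['f'],1]); o=-D['R'].T@D['t']; print('ray@.08',o+ray*(.08-o[2])/ray[2])
    k=p[sub&(z>.055)]; print(n,'paddle rect',cv2.minAreaRect(k[:,:2].astype(np.float32)*1000))
E
```

```text
top 0.062 -0.15 160 x [0.4629 0.5322] y [-0.1662 -0.1342]
top 0.062 -0.217 248 x [0.4591 0.5316] y [-0.2438 -0.1895]
top 0.062 -0.284 165 x [0.4557 0.5274] y [-0.2971 -0.266 ]
top 0.09 -0.15 106 x [0.4735 0.5227] y [-0.1624 -0.1401]
top 0.09 -0.217 205 x [0.48   0.5211] y [-0.237  -0.1943]
top 0.09 -0.284 111 x [0.479  0.5179] y [-0.2939 -0.271 ]
top 0.106 -0.15 19 x [0.469  0.5262] y [-0.1608 -0.1409]
top 0.106 -0.217 45 x [0.4656 0.5251] y [-0.231  -0.2006]
top 0.106 -0.284 26 x [0.4623 0.5213] y [-0.2919 -0.273 ]
top chassis rect ((545.6788940429688, -218.93875122070312), (321.40594482421875, 241.15855407714844), 87.75503540039062)
top pad [156 210  18  14 180] [164.5    216.8889] [0.5093 0.2539 0.0789] [0.5096 0.2544 0.0789] ((509.8302917480469, 254.57444763183594), (46.19077682495117, 31.804977416992188), 73.83130645751953)
ray@.08 [0.5094 0.2541 0.08  ]
top paddle rect ((533.5604858398438, 247.59381103515625), (78.98563385009766, 110.44965362548828), 72.66793060302734)
scene 0.062 -0.15 235 x [0.4663 0.5371] y [-0.1705 -0.1375]
scene 0.062 -0.217 309 x [0.4645 0.5351] y [-0.244
[... 203 characters left out ...]
0.284 156 x [0.4666 0.5243] y [-0.2969 -0.2743]
scene 0.106 -0.15 41 x [0.4696 0.5316] y [-0.1649 -0.1448]
scene 0.106 -0.217 52 x [0.4673 0.5298] y [-0.2351 -0.2062]
scene 0.106 -0.284 37 x [0.4641 0.5261] y [-0.2957 -0.277 ]
scene chassis rect ((546.1483764648438, -223.14871215820312), (323.18377685546875, 245.89016723632812), 87.87267303466797)
scene pad [371 200  26  21 325] [383.6092 209.5723] [0.5105 0.2519 0.0789] [0.5107 0.2516 0.0788] ((510.58038330078125, 250.9304962158203), (50.33173751831055, 38.724098205566406), 74.37689971923828)
ray@.08 [0.5118 0.2516 0.08  ]
scene paddle rect ((535.5419311523438, 242.57936096191406), (76.93633270263672, 110.04828643798828), 74.20083618164062)
```

```bash
cat >> h.py <<'E'
from scipy.spatial.transform import Rotation as Ro
def quat(a):
    z=np.array([np.cos(a),np.sin(a),0]); y=np.array([0,0,-1.]); return Ro.from_matrix(np.stack([np.cross(y,z),y,z],1)).as_quat()
E
python3 - <<'E'
from h import *
np.set_printoptions(precision=3,suppress=True)
s=sensors.state(); print(Ro.from_quat(s['orientation']).as_matrix())
for a in (-.28,-.28+np.pi,-.28+np.pi/2,-.28-np.pi/2): print(a,inverse_kinematics([.510,.253,.14],quat(a)))
for a in (-.04,-.04+np.pi): print(a,inverse_kinematics([.497,-.218,.2],quat(a)),inverse_kinematics([.497,-.218,.075],quat(a)))
E
```

```text
[[-0.968 -0.     0.252]
 [-0.252  0.001 -0.968]
 [ 0.    -1.    -0.001]]
-0.28 [ 0.141  0.731 -0.965  1.789  0.705  1.009 -1.386]
2.861592653589793 [ 0.201  0.794 -1.077  1.786  0.797  1.07   1.689]
1.2907963267948965 [ 0.228  0.829 -1.133  1.785  0.844  1.105  0.086]
-1.8507963267948966 [-0.808  0.537  0.358  1.846 -0.252  0.803 -2.171]
-0.04 [ 0.703  0.436 -0.476  1.832  0.244  0.931  0.078] [ 0.649  0.62  -0.416  1.908  0.377  0.691 -0.032]
3.101592653589793 [-0.442  0.637  1.096  1.895 -0.664  1.031 -2.239] [ 0.134  0.595  0.256  1.939 -0.241  0.637 -2.639]
```

```bash
python3 - <<'E'
from h import *
np.set_printoptions(precision=3,suppress=True)
q=sensors.state()['qpos'].copy(); q[0]=-.46; r.move_joints(q); 
s=sensors.state(); print(s['time'],s['ee_pos'])
r.grab(20)
s=sensors.state(); print(s['time'],s['gripper_width'])
for a in (-.28,.2,.46,-.28+np.pi/2): print(a,inverse_kinematics([.510,.253,.14],quat(a)))
r.reach([.510,.253,.13],quat(.2))
s=sensors.state(); print(s['time'],s['ee_pos'],s['qpos'])
d=cam('top'); save('t1',cv2.resize(d['frame'][150:300,80:280],None,fx=4,fy=4))
d=cam('scene'); save('s1',cv2.resize(d['frame'][130:280,290:490],None,fx=4,fy=4))
E
```

```text
3.5667 [0.6   0.248 0.231]
4.3333 -0.003414495702856803
-0.28 [-0.626  0.517  0.114  1.835 -0.079  0.794 -0.751]
0.2 [-0.552  0.515  0.017  1.83  -0.012  0.796 -0.33 ]
0.46 [-0.512  0.516 -0.036  1.828  0.025  0.798 -0.101]
1.2907963267948965 [-0.383  0.525 -0.206  1.82   0.142  0.811  0.631]
4.9333 [0.511 0.253 0.13 ] [-0.552  0.53   0.016  1.835 -0.011  0.776 -0.329]
```

View pics/s1.png

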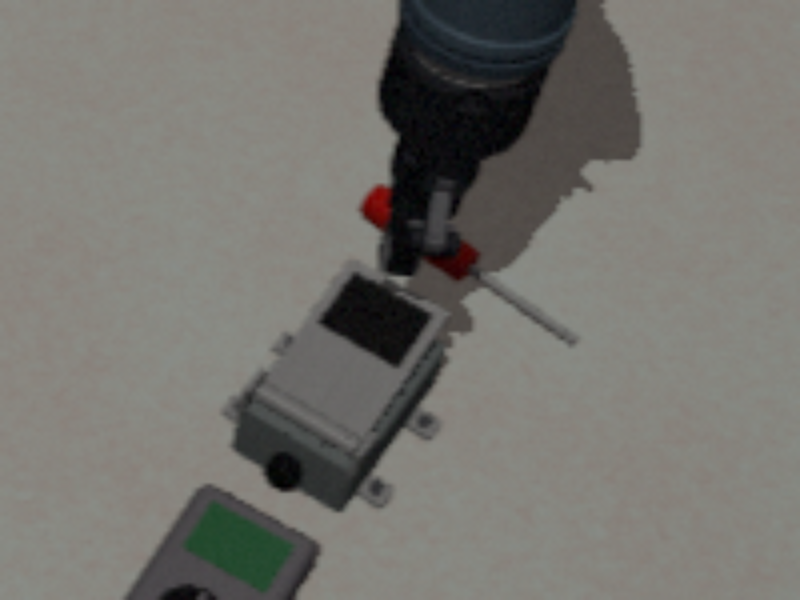

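The closed fingertips hang above the pad at about (375,318) in the crop, with parallax as expected for 50 mm of height. Pressing now.

```bash
python3 - <<'E'
from h import *
np.set_printoptions(precision=4,suppress=True)
r.move_linear([.510,.253,.086],rate=.1)
hit=r.move_linear([.509,.2535,.058],rate=.025,threshold=16)
s=sensors.state(); print(hit,s['time'],s['ee_pos'],s['ft_force'])
r.sleep(.15)
s=sensors.state(); print(s['time'],s['ee_pos'],s['ft_force'])
d=cam('scene'); save('s2',cv2.resize(d['frame'][130:280,290:490],None,fx=4,fy=4)); p=pts(d)
r.sleep(.15)
s=sensors.state(); print(s['ee_pos'],s['ft_force'])
w=p[190:260,340:410].reshape(-1,3); k=(abs(w[:,0]-.55)<.03)&(abs(w[:,1]-.24)<.04)&(w[:,2]>.055); print(np.percentile(w[k][:,2],[5,50,95]))
E
```

```text
True 6.5333 [0.5084 0.2539 0.0621] [-1.1343  0.0389  7.3679]
6.6833 [0.5084 0.2539 0.0621] [-1.5166 -1.0501  8.309 ]
[0.5084 0.2539 0.0621] [-1.9159 -0.505   8.6964]
[0.0597 0.0636 0.1817]
```

View pics/s2.png

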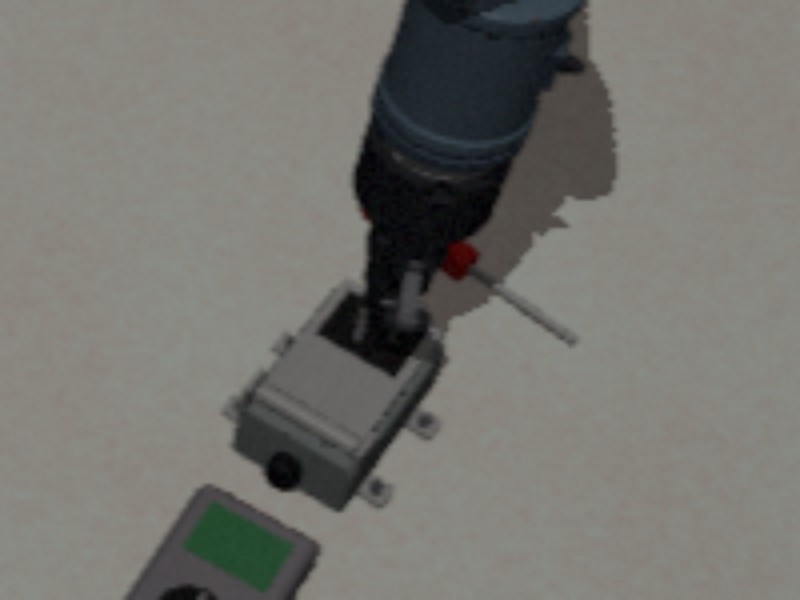

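The paddle looks flat in the picture and the tip is at z = 62 mm. To be sure it is on its stop, I'll push a little further and check that the force rises stiffly.

```bash
python3 - <<'E'
from h import *
np.set_printoptions(precision=4,suppress=True)
for z in (.061,.060,.059):
    hit=r.move_linear([.5084,.2539,z],rate=.02,threshold=15)
    s=sensors.state(); print(hit,s['time'],s['ee_pos'],s['ft_force'])
    if s['ft_force'][2]>18: break
r.sleep(.2)
s=sensors.state(); print(s['ee_pos'],s['ft_force'])
r.move_linear([.510,.253,.13],rate=.15)
r.ungrasp()
s=sensors.state(); print(s['time'],s['ee_pos'],s['ft_force'])
r.move_linear([.45,.2,.23],rate=.3)
q=s['qpos']; a=-.04
for a in (-.04,-.04+np.pi): print(inverse_kinematics([.497,-.218,.22],quat(a)),inverse_kinematics([.497,-.218,.075],quat(a)))
r.sleep(.05);print(sensors.state()['time'])
p=pts(cam('scene')); w=p[190:260,340:410].reshape(-1,3); w=w[w[:,2]>.055]; k=(np.hypot(w[:,0]-.51,w[:,1]-.253)<.012);print('pad z',np.median(w[k],0))
E
```

```text
False 7.1333 [0.5085 0.2539 0.062 ] [-4.2797 -1.4209 16.5011]
False 7.3833 [0.5085 0.254  0.0619] [-7.8177 -3.7143 26.4701]
[0.5085 0.2539 0.0619] [-7.1425 -2.7672 24.9578]
8.9833 [0.51  0.253 0.13 ] [ 0.2043  0.4903 -0.3921]
[ 0.0796  0.3763  0.3176  1.8511 -0.143   0.9363  0.4214] [ 0.1438  0.5934  0.2432  1.9387 -0.2287  0.6359  0.4917]
[-0.4494  0.5971  1.0977  1.8773 -0.6132  1.0544 -2.28  ] [-0.4084  0.9205  1.084   1.9677 -1.0385  0.9552 -1.9622]
9.6083
pad z [0.5088 0.2531 0.0792]
```

The stop is confirmed: 25 N with no further travel. The pad is back at z = 79 mm. Next I move above the carrier and refine with the wrist camera.

```bash
python3 - <<'E'
from h import *
np.set_printoptions(precision=4,suppress=True)
q=sensors.state()['qpos'].copy(); q[0]=.40; r.move_joints(q)
r.reach([.497,-.218,.24],quat(-.04))
s=sensors.state(); print(s['time'],s['ee_pos'],s['qpos'],s['gripper_width'])
d=cam('wrist'); save('w1',d['frame']); np.savez('/tmp/w1.npz',p=pts(d),**{k:d[k] for k in ['frame','range_z','R','t','f','cx','cy']}); print(-d['R'].T@d['t'])
E
```

```text
11.8667 [ 0.4967 -0.2174  0.2396] [ 0.4191  0.3478 -0.112   1.8118  0.0458  0.9856  0.2467] 1.0043643484831608
[ 0.5016 -0.1455  0.383 ]
```

View pics/w1.png

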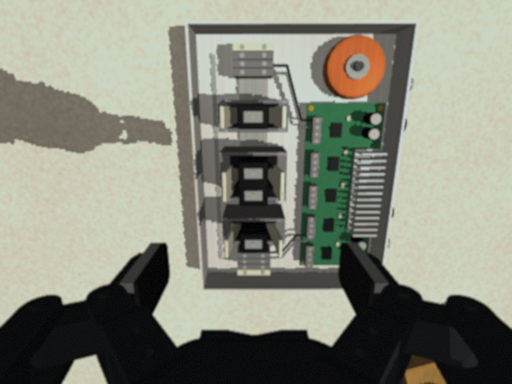

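The wrist view shows the double carrier at about (253,187) with its pale tabs at columns 224 and 284. The fingers are symmetric about column 254.

```bash
python3 - <<'E'
from h import *
np.set_printoptions(precision=4,suppress=True)
D=np.load('/tmp/w1.npz'); p=D['p']; f=D['frame'].astype(int); z=p[...,2]
save('w1z',cv2.resize(D['frame'][90:270,200:310],None,fx=5.3,fy=3.3*1.0,interpolation=cv2.INTER_CUBIC) if 0 else cv2.resize(D['frame'][90:270,200:310],None,fx=3.3,fy=3.3,interpolation=cv2.INTER_CUBIC))
near=(abs(p[...,0]-.497)<.05)&(p[...,1]>-.32)&(p[...,1]<-.12)
pale=near&(f[...,0]>120)&(z>.085)&(z<.125)
for c in (-.151,-.2185,-.285):
  for sx in (-1,1):
    m=pale&(abs(p[...,1]-c)<.024)&(sx*(p[...,0]-.497)>.014)
    if m.sum()<4: print(c,sx,m.sum()); continue
    k=p[m]; t=k[k[:,2]>k[:,2].max()-.006]; vv,uu=np.nonzero(m)
    print(c,sx,m.sum(),'z',k[:,2].min(),k[:,2].max(),'x',k[:,0].min(),k[:,0].max(),'topx',np.median(t[:,0]),'y',np.percentile(k[:,1],[3,97]),'px',uu.min(),uu.max(),vv.min(),vv.max())
fin=(z>.2)&(z<.28)
for sx in (-1,1):
    m=fin&(sx*(np.arange(512)[None]-254)>0); k=p[m]; t=k[k[:,2]<k[:,2].min()+.02]; print('finger',sx,m.sum(),t.min(0),t.max(0))
E
```

```text
-0.151 -1 198 z 0.08638992666829332 0.1139790304458518 x 0.46978181816728365 0.4768471312985836 topx 0.47226555186370545 y [-0.1605 -0.143 ] px 220 229 106 127
-0.151 1 91 z 0.10991703016643573 0.1142152355419603 x 0.5265646587579236 0.5297381991538476 topx 0.528352790708321 y [-0.1628 -0.1442] px 282 285 105 127
-0.2185 -1 250 z 0.08528279015939536 0.11353447206798989 x 0.4668328951859723 0.47434138267537707 topx 0.46962518884798576 y [-0.2307 -0.2037] px 222 231 170 201
-0.2185 1 113 z 0.11024965746054449 0.11400869159482221 x 0.5236312304188038 0.5279998097033783 topx 0.525191242573947 y [-0.2329 -0.2058] px 280 284 172 201
-0.285 -1 137 z 0.08677748276134098 0.11377232317952911 x 0.46434617036335213 0.47166578317843655 topx 0.46690147624784123 y [-0.2917 -0.2746] px 224 232 234 256
-0.285 1 63 z 0.0889329401380299 0.11307037742025443 x 0.5180041807435941 0.5252287528445624 topx 0.5228837800051309 y [-0.2943 -0.2761] px 274 282 240 256
finger -1 1467 [ 0.4424 -0.2268  0.2529] [ 0.4566 -0.2033  0.2729]
finger 1 1475 [ 0.5403 -0.2302  0.2531] [ 0.5554 -0.2074  0.2731]
```

View pics/w1z.png

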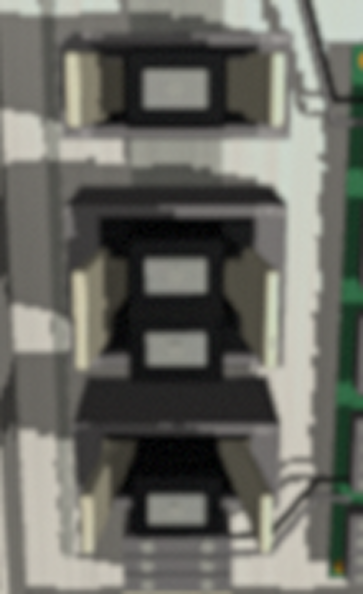

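The carrier centre sits about 1 mm to -x and 1.5 mm to -y of the finger centre, with yaw -0.04. I'll correct for this, descend with a force guard and pinch.

```bash
python3 - <<'E'
from h import *
np.set_printoptions(precision=4,suppress=True)
P=np.array([.4963,-.2187,.13])
r.move_linear(P,rate=.12)
hit=r.move_linear([P[0],P[1],.075],rate=.06,threshold=8)
s=sensors.state(); print(hit,s['time'],s['ee_pos'],s['ft_force'])
d=cam('wrist'); save('w2',d['frame'])
E
```

```text
False 14.05 [ 0.4966 -0.2188  0.0754] [ 0.25    0.1064 -0.1118]
```

View pics/w2.png

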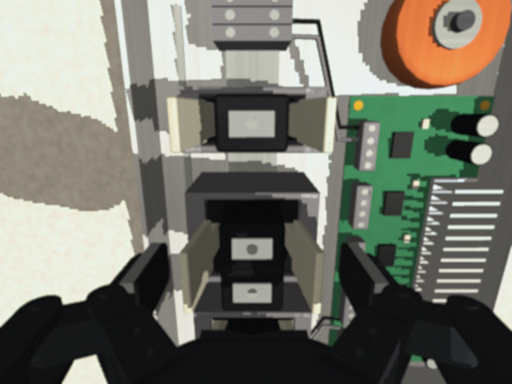

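The fingers straddle the tabs evenly: finger faces at columns 168 and 340, tab outer edges at about 186 and 321. No contact yet. Now pinching.

```bash
python3 - <<'E'
from h import *
np.set_printoptions(precision=4,suppress=True)
r.grab(30)
r.sleep(.2)
s=sensors.state(); print(s['time'],s['ee_pos'],s['ft_force'],s['moment'],s['gripper_width'],s['gripper_width']*85)
d=cam('wrist'); save('w3',d['frame'])
d=cam('scene'); save('s3',cv2.resize(d['frame'][90:210,140:300],None,fx=4.5,fy=4.5,interpolation=cv2.INTER_CUBIC))
E
```

```text
14.7917 [ 0.4962 -0.2189  0.0758] [-2.3704  1.0474  8.7527] [ 0.1311  0.6183 -0.0238] 0.4399549173087883 37.396167971247
```

View pics/w3.png

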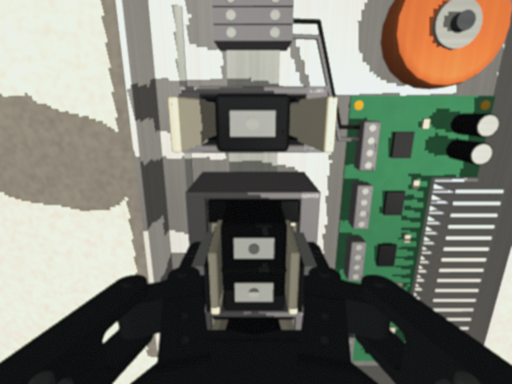

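View pics/s3.png

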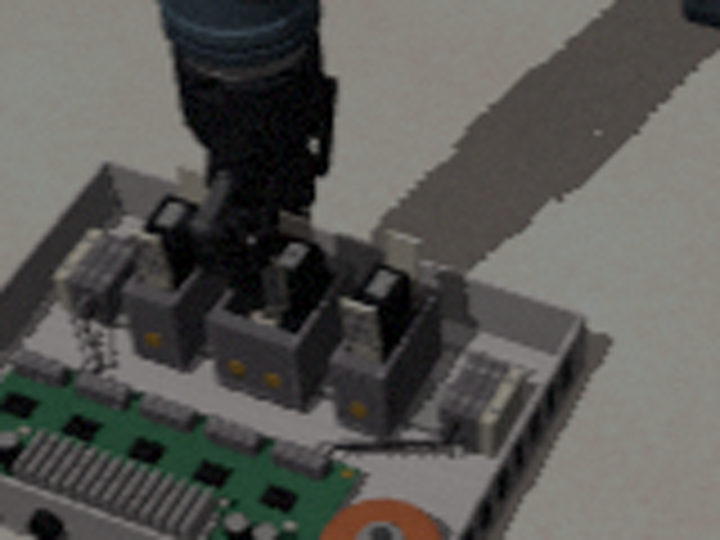

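Both tabs stand upright at columns 215 and 292, at about 38 mm opening, and the lateral force is small, so the pinch is centred. Lifting in stages.

```bash
python3 - <<'E'
from h import *
np.set_printoptions(precision=4,suppress=True)
x,y,z=sensors.state()['ee_pos']
hit=r.move_linear([.4963,-.2187,z+.015],rate=.04,threshold=25)
s=sensors.state(); print(hit,s['time'],s['ee_pos'],s['ft_force'],s['gripper_width'])
if not hit:
    hit=r.move_linear([.4963,-.2187,z+.10],rate=.06,threshold=25)
    s=sensors.state(); print(hit,s['time'],s['ee_pos'],s['ft_force'],s['gripper_width'])
d=cam('wrist'); save('w4',d['frame'])
d=cam('scene'); save('s4',cv2.resize(d['frame'][60:210,140:300],None,fx=4,fy=4,interpolation=cv2.INTER_CUBIC))
E
```

```text
False 15.4333 [ 0.4963 -0.2187  0.0908] [-0.6293  0.6447 -2.5839] 0.4441742222830248
False 17.0 [ 0.496  -0.2186  0.1754] [-0.0731  0.7242 -1.6576] 0.4398323658454102
```

View pics/w4.png

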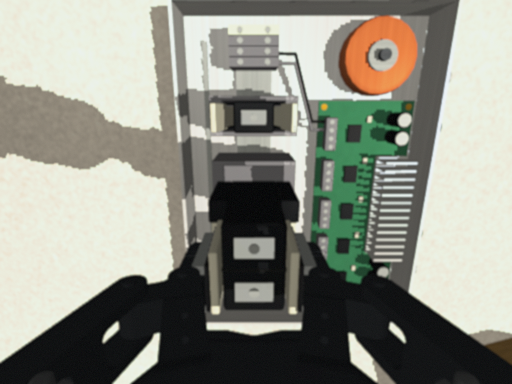

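View pics/s4.png

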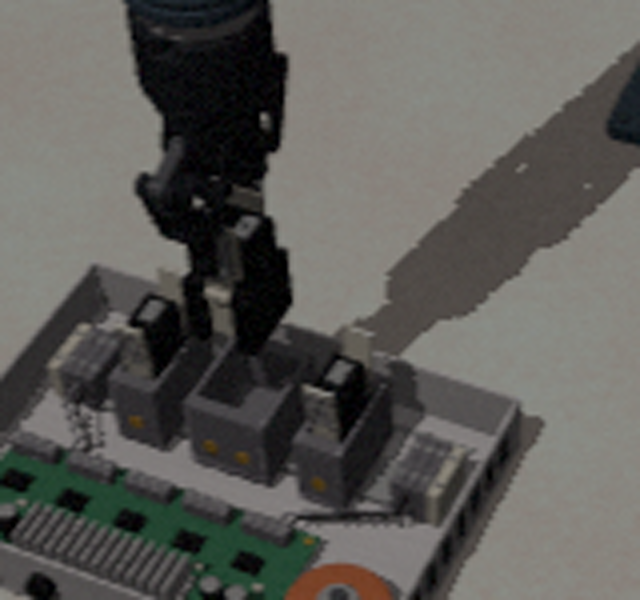

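The carrier hangs upright above its empty base. Its windows are at the same wrist pixels as before the lift, (254,247) and (254,293), so it hasn't slipped. One last check before handing in.

```bash
python3 - <<'E'
from h import *
np.set_printoptions(precision=4,suppress=True)
r.sleep(.5)
T=np.load('/tmp/top0.npz'); S=np.load('/tmp/scene0.npz')
p=pts(cam('scene')); 
def q(p,x0,x1,y0,y1,zlo): 
    m=(p[...,0]>x0)&(p[...,0]<x1)&(p[...,1]>y0)&(p[...,1]<y1)&(p[...,2]>zlo); k=p[m]; return m.sum(),k.mean(0),np.percentile(k[:,2],98)
for nm,a in dict(sa=(.45,.55,-.17,-.13,.09),pad=(.5,.52,.243,.263,.055),meter=(.62,.75,.1,.3,.02),drv=(.3,.45,.2,.4,.012)).items():
    print(nm,q(S['p'],*a),q(p,*a))
m=(p[...,0]>.45)&(p[...,0]<.55)&(p[...,1]<-.262)&(p[...,1]>-.31)&(p[...,2]>.09); print('sb top',np.percentile(p[m][:,2],[50,98]))
s=sensors.state(); print(s['time'],s['ee_pos'],s['ft_force'],s['gripper_width'],abs(s['qd']).max())
d=cam('wrist'); save('w5',d['frame'])
ok=cv2.imread('pics/w4.png')[...,::-1]; print('diff',np.abs(ok.astype(int)-d['frame'])[200:310,210:300].mean())
E
```

```text
sa (np.int64(213), array([ 0.5002, -0.1538,  0.1007]), np.float64(0.11250924033393678)) (np.int64(221), array([ 0.4997, -0.1545,  0.1146]), np.float64(0.4852191478497934))
pad (np.int64(71), array([0.5102, 0.2532, 0.0789]), np.float64(0.08413614465071438)) (np.int64(73), array([0.5096, 0.2531, 0.0792]), np.float64(0.08394840316680505))
meter (np.int64(1704), array([0.6923, 0.2063, 0.0325]), np.float64(0.0399161905364692)) (np.int64(1706), array([0.6925, 0.2063, 0.0325]), np.float64(0.0402114485882496))
drv (np.int64(337), array([0.3887, 0.2779, 0.0201]), np.float64(0.026939621070320406)) (np.int64(334), array([0.3886, 0.2774, 0.0202]), np.float64(0.027437378019095494))
sb top [0.0999 0.4831]
17.65 [ 0.4963 -0.2187  0.1757] [ 0.5683 -0.3597 -2.2326] 0.4402235892380294 0.0013728557899179586
diff 1.5142087542087541
```

```bash
python3 - <<'E'
from h import *
print(ticket.close_job()); s=sensors.state(); print(s['time'],s['ee_pos'],s['gripper_width'])
E
```

```text
the job is handed in; nothing more can be done
None
the job is handed in; nothing more can be done
```

I pressed the stop paddle down to its stop, then drew the double carrier and handed the job in with the carrier still held by both pinched catches. The job was handed in at about 17.7 s of the 42 s allowed, and no verdict was reported.

**Paddle:** It met the stop at about 25 N, with no further travel beyond z = 62 mm. It then sprang back, with the pad at 79 mm as at the start.

**Carrier:** I pinched the catches at a grip of 30 N while it was seated; the wrist picture showed both tabs upright. I then lifted it 100 mm straight up.

**Last checks:**
- The carrier was hanging still and upright, with no slip in the wrist view. The load on the tool was about 2.2 N, which fits its weight.
- The paddle, meter and screwdriver were at their starting positions to within 1 mm.
- Both single carriers looked seated in the picture. The depth check on their tops was unclear, because the gripper above fell into the same window and gave false high readings of about 0.48 m. It therefore could not confirm their height independently.
- Catch angles and the force on each tab can't be read directly; I inferred them from the tabs standing upright and the steady finger opening of about 38 mm.

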